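Change the block of a dry-block heater

TASK

Get the dry-block heater ready for tubes: take out the small brown bottle that was left standing in its empty bay and stand it upright on a free spot of the worktop, then fetch the aluminium tube block from the sloping drain stand and seat it in the bay, its tongue tilted in under the steel lip and the block then levelled until it lies flat and fully home. Finish by sliding the red-tabbed catch fully shut over the block's far ledge (draw it back first if it is in the way), and do not push or tip the other things on the worktop.

Things in the scene. Friction and masses are not known exactly. Their poses are not given: they have to be found in the camera images.
- heater: Fixed dry-block heater: white housing, 50 mm high to its deck, with a grey display panel at its -x end. Origin on the worktop (z = 0) under the bay's centre; x points from the panel and lip across the bay to the catch, z up. Spans x -93 to +112, y -78 to +78 mm. It and the stand may change sides.
- bay (a point): Centre of the bay's flat floor, 30 mm above the worktop, axes as the heater's. The bay is a rectangular recess, x -57 to +57, y -48.5 to +48.5 mm, 20 mm deep below the deck.
- lip (a point): Middle of the free edge of the steel lip that overhangs the bay's -x end over its whole width, at heater x = -42 mm, on its top face, 50 mm above the worktop; axes as the heater's. The lip covers x -57 to -42 and is 8 mm thick: 12 mm is free between its underside and the bay's floor.
- catch (a joint): Sliding hold-down catch on the deck at the bay's +x end. 0 = shut: its 4 mm steel nose, underside 52.5 mm above the worktop, reaches to heater x = +45 mm, over the bay. 0.020 m = drawn back along +x; clear of the bay from 0.012 on. Friction about 2 N; stays where left. Shuts only over a block that is fully down. Starts anywhere from 2 to 20 mm.
- catch_tab (a point): Top centre of the catch's upright red tab, 87.5 mm above the worktop, axes as the heater's; moves with the catch (heater x = +81 shut, +101 mm drawn back). The tab is 8 mm thick in x, 40 mm wide in y and stands 35 mm above the deck; push or pinch it. Guide strips 10 mm high flank it at y +-28 mm.
- stand: Fixed drain stand of folded bright sheet steel, 104 x 100 mm. Origin on the worktop under its centre; x points up the slope, z up. Its plate rises at 30 degrees towards +x from a turned-up stop at the low -x edge to about 76 mm height at x = +47 mm.
- block: Loose aluminium tube block, 0.35 to 0.6 kg. Origin: centre of its underside, 108 (x) x 90 (y) mm; z up out of its top. Tongue x -54 to -36, 8 mm thick; body x -36 to +54, 20 mm thick, its upper part x -36 to +40 rising to 44 mm; so x +40 to +54 is a ledge for the catch. Starts on the stand, axes along the stand's but tilted 30 degrees, tongue down at the stop.
- handle (a point): Middle of the block's black bar handle, at x +2, y 0, z 69 mm of the block, axes as the block's. A flat bar along y: 10 mm thick in x, 90 mm long in y, 22 mm high (z 58 to 80), on two posts at y +-40; 14 mm is free between it and the block's top. Once home, the block has its x along the heater's x, its ledge level with the deck and 6 mm of play in x, 7 mm in y.
- warm_bottle: Loose small brown bottle with a white cap, 48 mm diameter, 96 mm high, upright in the bay at the start. Origin: centre of its foot. The body keeps its full width up to about 60 mm height; the cap is 28 mm wide.
- flask: Loose conical glass flask, 80 mm wide at the foot, 119 mm high; origin centre of its foot. To be left alone.
- dropper: Loose orange dropper bottle, 52 mm diameter, 131 mm high; origin centre of its foot. To be left alone.
- timer: Loose pale bench timer lying flat, 45 (x) x 70 (y) x 29 mm; origin centre of its underside. To be left alone.
- jar: Loose specimen jar with a red lid, 64 mm diameter, 75 mm high; origin centre of its foot. To be left alone.
- lamp_end (a point): Lower free end of the desk lamp's two bare rods, 170 mm above the right part of the worktop (the lamp is fixed). From here the rods rise away to the right (-y) to 330 mm height at y = -0.52 m.
- back_row (a point): Point on the worktop at the front of the row of fixed equipment along its back: tube rack, two bottles and a plate stack, all 106 to 147 mm high and none nearer than x = 0.62 m. At the left end (y above 0.37 m) stand a 198 mm plate rack (x above 0.58 m) and a 228 mm wash bottle (x above 0.52, y above 0.46 m).
- dish: Loose round culture dish, 90 mm diameter, 15 mm high; origin centre of its underside. To be left alone.

How it is judged:
On the way, in this order (a step that is already met when the one before it is completed fails the run):
1. the brown bottle stands upright on the worktop, let go (height (world z) of warm_bottle between -0.004 and 0.004 m and angle between warm_bottle's own z axis and vertical below 0.08 rad and linear speed of warm_bottle below 0.02 m/s and contact force between warm_bottle and the fingers below 0.1 N), for 0.2 s.
2. the block lies flat and fully home in the bay, its tongue under the lip (z of block in the frame of bay between -0.003 and 0.003 m and x of block in the frame of bay between -0.005 and 0.005 m and y of block in the frame of bay between -0.006 and 0.006 m and angle between the z axis of block and the z axis of heater, either way round below 0.03 rad), for 0.2 s.
3. the catch is shut over the block (all of step 2 and value of joint catch below 0.003 m), for 0.2 s.
At the end, for the whole second after the job is handed in: The block rests in the bay with its underside within 3 mm of the bay's floor, within 0.03 rad of level, within 5 mm of the bay's centre along x and 6 mm along y; the catch is within 3 mm of fully shut; the bottle stands on the worktop itself, within 0.08 rad of upright and at rest (all of step 1 and all of step 3 and linear speed of block below 0.02 m/s); the robot touches nothing.
It fails at once if the flask, dropper bottle, timer, jar or dish is pushed more than 20 mm (distance of any of flask, dropper, timer, jar, dish from where it was at the start of the episode above 0.02 m).
It fails at once if one of these five things is tipped by more than 0.3 rad (angle between any of flask, dropper, timer, jar, dish's own z axis and vertical above 0.3 rad).
It fails at once if the bottle is tipped over (angle between warm_bottle's own z axis and vertical above 0.7 rad).
It also fails if it takes over 72 s, if anything falls off the work surface, if the arm or the gripper's body presses on something with over 40 N, if the wrist force passes 120 N, or if a joint passes its speed limit or range.

ROBOT

A 6-joint arm with a two-finger parallel gripper is mounted at the origin on a cart in front of the work surface, level with it; the furniture and walls round the work are solid. World frame = base frame: x ahead of the robot, y to its left, z up, the work surface at z = 0. Lengths are in m, angles in rad, forces in N, time in s.
With the tool pointing down it reaches from about 0.25 to 0.775 m from the base axis. Payload 4 kg.
Tool frame: the origin (TCP) lies on the centre line of the jaws, within the pads' length; the fingertips stand 14 mm ahead of it and the grasp point (between the pads) lies 5 mm behind it (robot.tcp_to_tips is the distance from the TCP to the fingertips, in m); z points along the fingers, y is the line along which they close (so a half turn about z gives the same grasp; the last joint's range is limited). The gripper opens to 94 mm and grips with 3 to 60 N. Pads are 16 mm wide; open, the fingers measure 119 mm over their backs; the gripper's body (75 mm by 177 mm) begins 78 mm behind the grasp point.
Start: joints at [-1.289, 0.087, 1.371, -0, 1.684, -0.103], TCP at [0.206, -0.51, 0.22] pointing down, gripper open.
Joint ranges: [-3.1, 3.1], [-0.76, 2.03], [0.27, 2.55], [-1.08, 4.22], [0.17, 2.65], [-2.57, 2.57]. Speed limits (rad/s): [2.79, 2.79, 3.14, 3.14, 3.14, 3.14].

INTERFACE

Orientations are given as [roll, pitch, yaw] about the fixed x, y, z axes, in that order (R = Rz(yaw) Ry(pitch) Rx(roll)).
In Python, from bench import robot gives the robot as it stands.
- The arm moves only by the tool carry_out, never from a script. Its argument "increments" is a list of rows, each a list of 3 entries, a list of its own where there are three numbers: the closure in counts, from 0 (fully open) to 255 (shut), then the shift along the tool's x, y, z in mm, then the turn about the tool's z in degrees. In form: [[fingers, [dx, dy, dz], twist], ...]. A call has 1 to 8 rows; each row shifts and turns the commanded pose from where the row before left it, along the tool's axes as they then stand; what a row does not reach is not made up. A row lasts 1/10 s, in which the tool goes at most 50 mm and 8.59 degrees, less where a joint would pass 70% of its speed; a pose out of reach is approached as far as the arm can. A call with a gripper value outside its range is refused whole. The fingers move at their own pace and stop on an object; the grip force is fixed at half the most. Time passes only in rows, so rows that do not move let the fingers close. It gives the time, the measured TCP pose, the force, the opening and the grip force at its end, in the units of the state.
- robot.get_obs(): the state, without advancing time (a new reading comes with each control period).
- robot.snapshot(name): name is "scene" or "top"; returns the picture (480x640x3 uint8, blue, green, red); there is no depth.
- robot.get_calibration(name): a dict with "vfov" (degrees; the focal length in pixels is half the picture's height over the tangent of half this angle, whatever the lens; pixels are square), "cx", "cy" (the principal point, pixels), "T" (4x4, takes a point from camera to world coordinates). Camera axes: x right, y down, z forward; pixel columns grow to the right and rows downward; lengths in m; the calibration is good to about 2 mm. A picture is of the moment at which its call begins. get_calibration takes no time and is no camera call.
- robot.close_job(): hands the job in; it is judged then, once.
The state is a dict: "time": time; "joint_positions": joint angles; "qvel": joint speeds; "joint_torque": joint torques, N m; "tool_pos": TCP position; "ee_rot": TCP orientation; "wrist_force": force on the tool from outside, world axes, zero at the start; "wrist_torque": the same for the moment, N m; "width": finger opening in m; "finger_force": force on a finger pad.
Only numpy, scipy, OpenCV 4.12 (cv2) and the standard library are available. Lean on these libraries where they do the work, as an engineer would, in place of code of your own. Each camera call takes 0.05 s, during which the arm holds its last target. There are 200 camera calls.

## Working session

There is one attempt and no reset: what is moved stays moved. The work goes in short steps, Python scripts to look and compute and a tool call to move; the robot and the scene stay as the last step left them, time stands still between calls to the robot, and variables do not carry over. Pictures are saved under pics/ and viewed, at most 10 in all, crops included, and the job is handed in when it is done.

Besides the shell and the picture viewer there is one more tool, called after "Emit:" by a JSON object that holds its "name" and its "arguments", one argument or row to a line. carry_out: Moves the arm, as the interface text tells. Its arguments: {"type":"object","properties":{"increments":{"type":"array","items":{"type":"array"}}},"required":["increments"]}

```bash
ls; mkdir -p pics; python3 - <<'E'
from bench import robot
import cv2, numpy as np
for n in("scene","top"):
    im=robot.snapshot(n); cv2.imwrite(f"pics/{n}0.png",im)
    c=robot.get_calibration(n); print(n,c["vfov"],c["cx"],c["cy"],np.round(c["T"],4).tolist(),[k for k in c])
print(robot.get_obs())
E
```

```text
pics
scene 51.79652816580567 321.91720019022694 247.20639046552202 [[-0.8865, -0.1872, 0.4232, -0.0586], [-0.4626, 0.3875, -0.7974, 1.0415], [-0.0147, -0.9026, -0.4302, 0.6829], [0.0, 0.0, 0.0, 1.0]] ['vfov', 'cx', 'cy', 'T']
top 45.27664818285605 320.3673546867279 234.35172457377467 [[-0.4383, -0.8359, 0.3305, 0.0273], [-0.8988, 0.4109, -0.1527, 0.2486], [-0.0082, -0.364, -0.9314, 1.4576], [0.0, 0.0, 0.0, 1.0]] ['vfov', 'cx', 'cy', 'T']
{'time': 0.1, 'joint_positions': array([-1.28908707e+00,  8.79030023e-02,  1.37204503e+00, -1.42313057e-05,
        1.68360190e+00, -1.03099254e-01]), 'qvel': array([ 0.00129551,  0.00088873, -0.00376424,  0.00111165, -0.00156253,
        0.00079693]), 'joint_torque': array([ 2.16802924e-03, -3.41252625e+01, -3.03301227e+01,  7.20335590e-02,
        3.04525264e-02, -1.03552397e-04]), 'tool_pos': array([ 0.2063266 , -0.50935023,  0.21843869]), 'ee_rot': array([-3.13964431e+00, -1.87367795e-04,  3.84806744e-01]), 'wrist_force': array([-0.57637918,  0.56129069, -0.50689477]), 'wrist_torque': array([0.02208459, 0.01944496, 0.00203676]), 'finger_force': 0.0, 'width': 0.09410649589829133}
```

View pics/scene0.png

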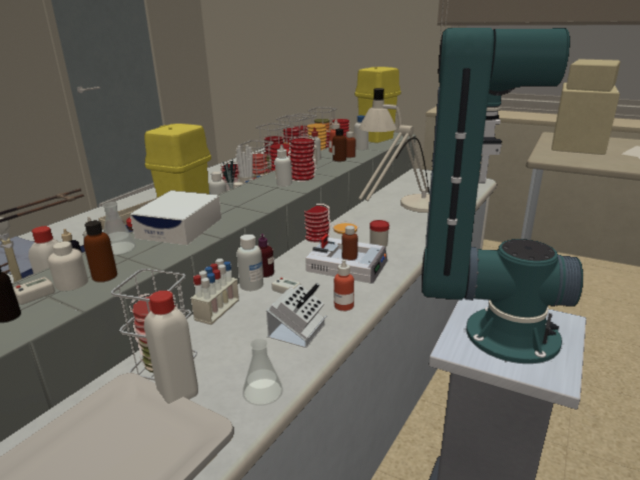

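View pics/top0.png

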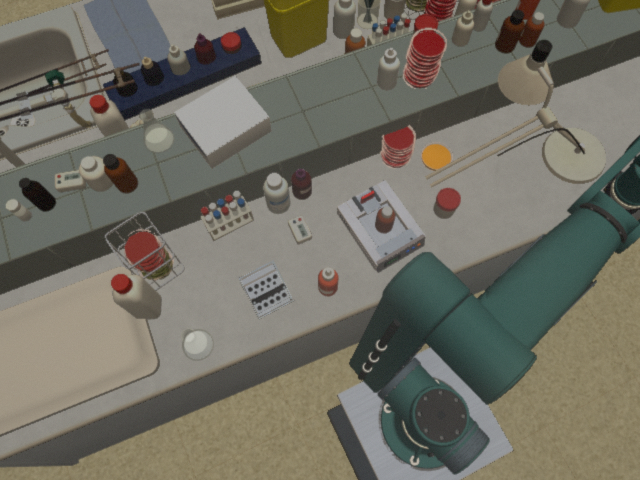

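The scene view shows the heater at about (345,258) with the brown bottle at (350,243), and the stand and block at (297,312). The dropper is at (344,288), the flask at (262,378) and the jar at (379,232). In the top view the heater is at (381,223), its red tab at (366,196), the block at (266,288), the timer at (300,229) and the dish at (437,157). I'll enlarge both.

```bash
python3 - <<'E'
import cv2
a=cv2.imread("pics/top0.png")[135:325,230:480]; cv2.imwrite("pics/topc.png",cv2.resize(a,None,fx=3.1,fy=3.1,interpolation=cv2.INTER_CUBIC))
a=cv2.imread("pics/scene0.png")[200:350,250:400]; cv2.imwrite("pics/scenec.png",cv2.resize(a,None,fx=4,fy=4,interpolation=cv2.INTER_CUBIC))
E
```

```text
(no output)
```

View pics/topc.png

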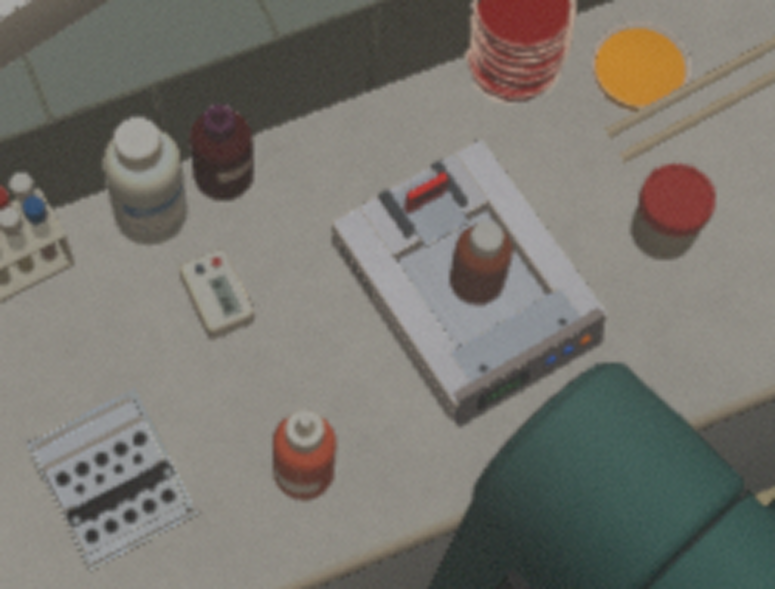

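View pics/scenec.png

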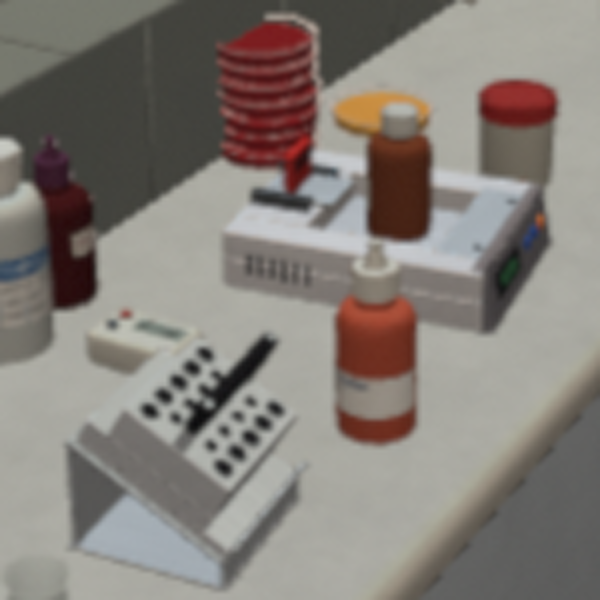

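The top crop shows the heater deck corners, the red tab at about (428,190), the bottle cap at (487,235) and the black bar handle running from (72,517) to (168,468). The scene crop shows the stand's stop on the robot side, with the handle from (275,340) to (195,425). Next I'll turn these into positions.

```bash
cat > h.py <<'E'
import numpy as np, cv2
from bench import robot
C={n:robot.get_calibration(n) for n in("scene","top")}
def top(u,v): return ("top",230+u/3.1,135+v/3.1)
def scn(u,v): return ("scene",250+u/4,200+v/4)
def ray(p):
    n,u,v=p; c=C[n]; f=240/np.tan(np.radians(c["vfov"])/2); T=np.array(c["T"])
    d=T[:3,:3]@np.array([(u-c["cx"])/f,(v-c["cy"])/f,1]); return T[:3,3],d/np.linalg.norm(d)
def plane(p,z):
    o,d=ray(p); return o+d*(z-o[2])/d[2]
def tri(p,q):
    (a,d),(b,e)=ray(p),ray(q); s=np.linalg.lstsq(np.c_[d,-e],b-a,rcond=None)[0]
    P,Q=a+s[0]*d,b+s[1]*e; return (P+Q)/2,np.linalg.norm(P-Q)
E
cat > m1.py <<'E'
from h import *
np.set_printoptions(precision=4,suppress=True)
print("deck top view")
W=[plane(top(*p),.05) for p in[(333,222),(482,143),(605,313),(458,402)]]
for w in W: print(w)
print("sides",[np.linalg.norm(W[i]-W[(i+1)%4]) for i in range(4)])
M=np.array([[112,78],[112,-78],[-93,-78],[-93,78]])/1e3
for w,m in((W,M),):
    w=np.array(w)[:,:2]; mc=M-M.mean(0); wc=w-w.mean(0); H=mc.T@wc
    th=np.arctan2(H[0,1]-H[1,0],H[0,0]+H[1,1]); R=np.array([[np.cos(th),-np.sin(th)],[np.sin(th),np.cos(th)]])
    t=w.mean(0)-R@M.mean(0); print("heater",t,np.degrees(th),"res",(w-M@R.T-t))
print("scene deck A,D,C",[plane(scn(*p),.05) for p in[(223,235),(487,297),(548,188)]])
print("handle ends",tri(top(72,517),scn(195,420)),tri(top(168,468),scn(272,338)))
print("handle top @.12",plane(top(72,517),.12),plane(top(168,468),.12))
def blob(n,lo,hi,roi):
    im=cv2.cvtColor(cv2.imread(f"pics/{n}0.png"),cv2.COLOR_BGR2HSV); x0,y0,x1,y1=roi
    m=cv2.inRange(im[y0:y1,x0:x1],lo,hi); k,l,s,c=cv2.connectedComponentsWithStats(m); i=1+np.argmax(s[1:,4])
    return (n,c[i][0]+x0,c[i][1]+y0),s[i]
R1,R2=(0,150,110),(8,255,255)
t,s=blob("top",(0,140,90),(8,255,255),(355,185,380,205)); q,r=blob("scene",(0,140,90),(8,255,255),(318,232,330,250))
print("tab",t,s,q,r,tri(t,q))
print("cap bottle",tri(top(487,234),scn(400,113)),plane(top(487,230),.126))
print("dropper tip",tri(top(305,424),scn(374,245)),"jar lid",tri(top(676,187),scn(518,96)))
print("dish",plane(top(641,67),.015),"timer",plane(top(218,292),.029))
print("flask",plane(("top",198,346),.03),plane(("scene",263,392),.0))
E
python3 m1.py
```

```text
deck top view
[ 0.5783 -0.058   0.05  ]
[ 0.5884 -0.2094  0.05  ]
[ 0.4016 -0.2265  0.05  ]
[ 0.3865 -0.0779  0.05  ]
sides [np.float64(0.1516881849464972), np.float64(0.18755947487297672), np.float64(0.1494044854311558), np.float64(0.1928390166641319)]
heater [ 0.4792 -0.1438] 5.283008285654503 res [[-0.0053 -0.0022]
 [-0.0095  0.0018]
 [ 0.0078  0.0036]
 [ 0.007  -0.0031]]
scene deck A,D,C [array([ 0.5702, -0.0441,  0.05  ]), array([ 0.3672, -0.041 ,  0.05  ]), array([ 0.3909, -0.2169,  0.05  ])]
handle ends (array([0.4222, 0.249 , 0.1023]), np.float64(0.00041315501772445934)) (array([0.4207, 0.1651, 0.1118]), np.float64(0.004033661605394205))
handle top @.12 [0.4173 0.249  0.12  ] [0.4203 0.1662 0.12  ]
tab ('top', np.float64(367.7741935483871), np.float64(194.6451612903226)) [ 7  6 12  8 31] ('scene', np.float64(322.4237288135593), np.float64(237.40677966101694)) [ 0  0 10 15 59] (array([ 0.5641, -0.1388,  0.0787]), np.float64(0.0029715090454489773))
cap bottle (array([ 0.4842, -0.1517,  0.119 ]), np.float64(0.0037102865479282086)) [ 0.4868 -0.1508  0.126 ]
dropper tip (array([0.4045, 0.0555, 0.1248]), np.float64(0.0009000544217586991)) jar lid (array([ 0.4664, -0.3339,  0.067 ]), np.float64(0.009331263950141078))
dish [ 0.6063 -0.3879  0.015 ] timer [0.5712 0.056  0.029 ]
flask [0.4006 0.4172 0.03  ] [0.4087 0.4218 0.    ]
```

```bash
cat >> h.py <<'E'
def proj(n,P):
    c=C[n]; f=240/np.tan(np.radians(c["vfov"])/2); q=np.linalg.inv(np.array(c["T"]))@np.r_[P,1]
    return np.array([c["cx"]+f*q[0]/q[2],c["cy"]+f*q[1]/q[2]])
E
python3 - <<'E'
from h import *
for p in[(333,222),(482,143),(605,313),(458,402)]:
    P=plane(top(*p),.05); print((proj("scene",P)-[250,200])*4)
# canvas: top heater & scene heater, 5x
a=cv2.imread("pics/top0.png")[178:275,333:430]; b=cv2.imread("pics/scene0.png")[230:286,303:390]
a=cv2.resize(a,None,fx=4.1,fy=6,interpolation=cv2.INTER_CUBIC)
b=cv2.resize(b,None,fx=4.55,fy=6,interpolation=cv2.INTER_CUBIC)
cv=np.zeros((600,800,3),np.uint8); cv[:a.shape[0],:a.shape[1]]=a; cv[:b.shape[0],400:400+b.shape[1]]=b[:, :400]
c=cv2.resize(cv2.imread("pics/scene0.png")[280:342,264:330],None,fx=6,fy=4.1,interpolation=cv2.INTER_CUBIC); cv[340:340+c.shape[0],400:400+c.shape[1]]=c[:260,:400]
cv2.imwrite("pics/mix.png",cv)
E
```

```text
[222.71265406 224.87609526]
[306.18310402 144.40016693]
[539.05554527 180.35321505]
[481.41398077 267.87895132]
```

View pics/mix.png

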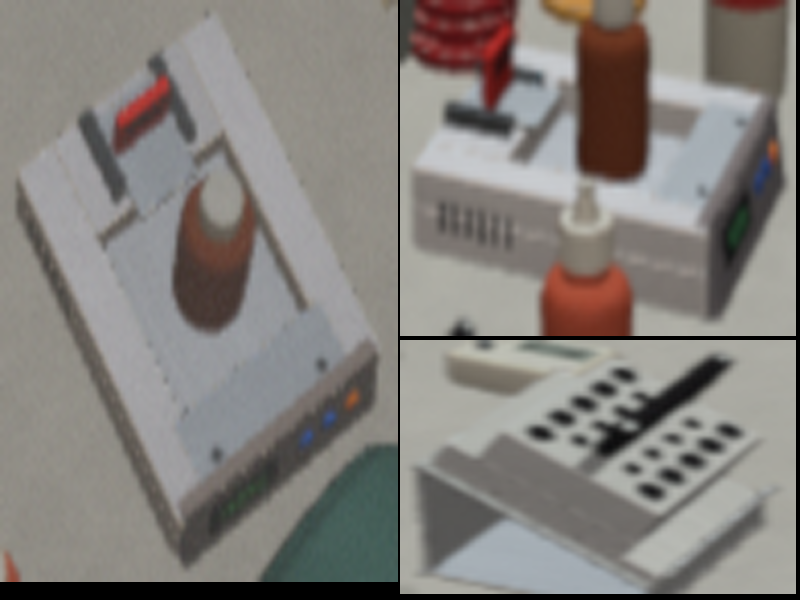

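The composite shows the bay corners at about (103,237) and (225,135), the lip's free edge from (178,428) to (308,303), and the tab from (118,140) to (168,85). I'll fit the heater from the bay's own edges.

```bash
cat > m2.py <<'E'
from h import *
np.set_printoptions(precision=4,suppress=True)
t=lambda u,v:("top",333+u/4.1,178+v/6)
s=lambda u,v:("scene",303+(u-400)/4.55,230+v/6)
F=[(t(103,237),57,48.5),(t(225,135),57,-48.5),(t(178,428),-42,48.5),(t(308,303),-42,-48.5),(t(20,180),112,78),(t(210,13),112,-78),(t(375,345),-93,-78),(t(181,515),-93,78),
(s(515,160),57,48.5),(s(655,197),-42,48.5),(s(702,107),-42,-48.5),(s(413,160),112,78),(s(710,228),-93,78),(s(778,98),-93,-78)]
def fit(F):
    w=np.array([plane(f[0],.05)[:2] for f in F]); M=np.array([f[1:] for f in F])/1e3
    H=(M-M.mean(0)).T@(w-w.mean(0)); th=np.arctan2(H[0,1]-H[1,0],H[0,0]+H[1,1]); R=np.array([[np.cos(th),-np.sin(th)],[np.sin(th),np.cos(th)]])
    c=w.mean(0)-R@M.mean(0); print(c,np.degrees(th)); print(np.round(((w-c)@R-M)*1e3,1).tolist())
fit(F[:8]); fit(F[8:]); fit(F)
# tab top edge, z=.0875
for p in(t(118,140),t(168,85)): print("tab top",plane(p,.0875))
b=lambda u,v:("scene",264+(u-400)/6,280+(v-340)/4.1)
print("handle ends(top face)",tri(top(72,517),b(600,450)),tri(top(168,468),b(728,360)))
E
python3 m2.py
```

```text
[ 0.4771 -0.1434] 5.733473444900707
[[-3.6, -3.4], [-4.3, -1.3], [-4.9, 5.3], [-0.5, -0.9], [-6.9, -2.1], [-3.6, 2.5], [11.6, 3.6], [12.1, -3.7]]
[ 0.474  -0.1376] 5.169955582941586
[[-7.7, 1.1], [-3.1, 6.4], [-0.9, 0.8], [-2.6, -5.7], [7.4, -5.6], [6.9, 3.0]]
[ 0.4758 -0.1408] 5.360030817304735
[[-2.8, -5.7], [-2.9, -3.6], [-4.2, 2.4], [0.9, -3.8], [-6.3, -4.0], [-2.1, 0.5], [13.2, 0.4], [12.7, -6.9], [-9.0, 4.3], [-4.4, 10.0], [-2.5, 4.4], [-3.9, -2.7], [6.2, -1.9], [5.1, 6.7]]
tab top [ 0.549  -0.1137  0.0875]
tab top [ 0.5583 -0.1547  0.0875]
handle ends(top face) (array([0.4248, 0.2493, 0.0968]), np.float64(0.0015122259196660123)) (array([0.4201, 0.1648, 0.1111]), np.float64(0.005757929591878562))
```

```bash
cat >> h.py <<'E'
def go(P,yaw=None):
    "tool-frame mm shift after twisting to yaw(deg)"
    o=robot.get_obs(); p=o["tool_pos"]; y0=np.degrees(o["ee_rot"][2]); yaw=y0 if yaw is None else yaw
    a=np.radians(yaw); d=(np.array(P)-p)*1e3
    print("at",np.round(p,4),"yaw %.1f"%y0,"twist %.1f"%(y0-yaw),"shift",np.round([d[0]*np.cos(a)+d[1]*np.sin(a),d[0]*np.sin(a)-d[1]*np.cos(a),-d[2]],1),
      "w %.4f F %.1f"%(o["width"],o["finger_force"]),"t %.2f"%o["time"],"wf",np.round(o["wrist_force"],1))
E
python3 - <<'E'
from h import *
np.set_printoptions(precision=3,suppress=True)
print("lamp",plane(top(610,132),.17),plane(top(625,157),.17))
print("edge",[plane(("top",u,v),0) for u,v in((480,223),(420,253),(380,282),(300,308))])
go((.486,-.151,.22),5.5); go((.3,-.2,.22),5.5)
E
```

```text
lamp [ 0.504 -0.267  0.17 ] [ 0.479 -0.267  0.17 ]
edge [array([ 0.382, -0.397,  0.   ]), array([ 0.378, -0.207,  0.   ]), array([ 0.354, -0.072,  0.   ]), array([0.384, 0.147, 0.   ])]
at [ 0.206 -0.509  0.218] yaw 22.0 twist 16.5 shift [ 312.7 -329.9   -1.6] w 0.0941 F 0.0 t 0.10 wf [-0.6  0.6 -0.5]
at [ 0.206 -0.509  0.218] yaw 22.0 twist 16.5 shift [ 122.9 -298.9   -1.6] w 0.0941 F 0.0 t 0.10 wf [-0.6  0.6 -0.5]
```

Emit:
{"name": "carry_out", "arguments": {
  "increments": [
    [0, [0, 0, -15], 8.25],
    [0, [0, 0, -15], 8.25],
    [0, [18, -44, 0], 0],
    [0, [18, -44, 0], 0],
    [0, [18, -44, 0], 0],
    [0, [18, -44, 0], 0],
    [0, [18, -44, 0], 0],
    [0, [18, -44, 0], 0]
  ]
}}

```text
time: 0.9
tool_pos: [0.2883, -0.2346, 0.249]
ee_rot: [-3.141, 0.0, 0.096]
wrist_force: [0.7, 0.6, 0.5]
width: 0.0938
finger_force: 0.0
```

```bash
python3 -c "
from h import *
go((.486,-.151,.22),5.5)"
```

```text
at [ 0.2883 -0.2346  0.249 ] yaw 5.5 twist -0.0 shift [204.8 -64.3  29. ] w 0.0938 F 0.0 t 0.90 wf [0.7 0.6 0.5]
```

Emit:
{"name": "carry_out", "arguments": {
  "increments": [
    [0, [30, -30, 0], 0],
    [0, [30, -25, 0], 0],
    [0, [40, -9, 0], 0],
    [0, [40, 0, 15], 0],
    [0, [40, 0, 30], 0],
    [0, [25, 0, 40], 0],
    [0, [0, 0, 0], 0],
    [0, [0, 0, 0], 0]
  ]
}}

```text
time: 1.7
tool_pos: [0.4853, -0.1527, 0.1633]
ee_rot: [-3.14, 0.004, 0.097]
wrist_force: [0.7, -0.2, 0.6]
width: 0.0937
finger_force: 0.0
```

```bash
cat > look.py <<'E'
import sys; from h import *
n=sys.argv[1]; a=[int(v) for v in sys.argv[2:6]]; b=[int(v) for v in sys.argv[6:10]]
ims=[robot.snapshot(c) for c in("top","scene")]
for c,i in zip(("top","scene"),ims): cv2.imwrite(f"pics/{n}_{c}.png",i)
def cr(i,r): 
    r=i[r[1]:r[3],r[0]:r[2]]; return cv2.resize(r,(400,int(400*r.shape[0]/r.shape[1])),interpolation=cv2.INTER_CUBIC)
p,q=cr(ims[0],a),cr(ims[1],b); h=max(len(p),len(q)); cv=np.zeros((h,800,3),np.uint8); cv[:len(p),:400]=p; cv[:len(q),400:]=q
cv2.imwrite(f"pics/{n}_v.png",cv)
E
python3 look.py a 320 140 440 260 300 150 400 290; python3 -c "
from h import *
go((.486,-.151,.073),5.5)"
```

```text
at [ 0.4863 -0.1537  0.1666] yaw 5.5 twist 0.0 shift [-0.  -2.7 93.6] w 0.0935 F 0.0 t 1.80 wf [-0.5 -0.4  0.8]
```

View pics/a_v.png

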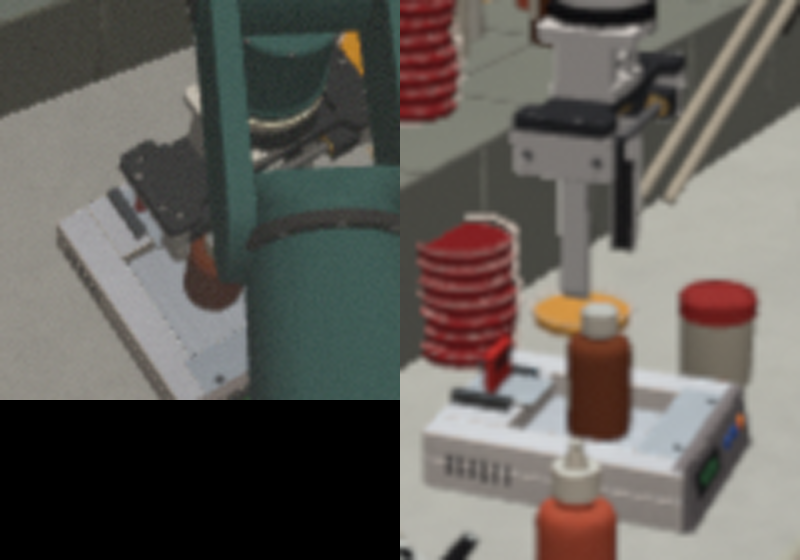

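The scene view shows the finger mid-line at u≈600, over the bottle cap at (600,320). The lamp rod ends at about (672,195), clear of the gripper body, so I'll descend.

Emit:
{"name": "carry_out", "arguments": {
  "increments": [
    [0, [0, -2.7, 20], 0],
    [0, [0, 0, 25], 0],
    [0, [0, 0, 25], 0],
    [0, [0, 0, 15], 0],
    [0, [0, 0, 8], 0],
    [150, [0, 0, 0], 0],
    [150, [0, 0, 0], 0],
    [150, [0, 0, 0], 0]
  ]
}}

```text
time: 2.6
tool_pos: [0.487, -0.151, 0.0734]
ee_rot: [3.14, -0.003, 0.097]
wrist_force: [1.1, -0.6, 0.6]
width: 0.0732
finger_force: 0.0
```

Emit:
{"name": "carry_out", "arguments": {
  "increments": [
    [255, [0, 0, 0], 0],
    [255, [0, 0, 0], 0],
    [255, [0, 0, 0], 0]
  ]
}}

```text
time: 2.9
tool_pos: [0.4862, -0.1499, 0.0719]
ee_rot: [-3.141, -0.0, 0.097]
wrist_force: [-0.3, 3.0, 2.0]
width: 0.0496
finger_force: 1.1
```

Emit:
{"name": "carry_out", "arguments": {
  "increments": [
    [255, [0, 0, 0], 0],
    [255, [0, 0, 0], 0],
    [255, [0, 0, -8], 0],
    [255, [0, 0, -20], 0],
    [255, [0, 0, -30], 0],
    [255, [0, 0, -30], 0],
    [255, [0, 0, 0], 0]
  ]
}}

```text
time: 3.6
tool_pos: [0.4886, -0.152, 0.1644]
ee_rot: [3.136, -0.008, 0.097]
wrist_force: [0.3, -0.8, -0.5]
width: 0.0469
finger_force: 30.0
```

```bash
python3 -c "
from h import *
go((.49,0,.042),5.5)"
```

```text
at [ 0.4886 -0.152   0.1644] yaw 5.5 twist 0.0 shift [  15.9 -151.2  122.4] w 0.0469 F 30.0 t 3.60 wf [ 0.3 -0.8 -0.5]
```

Emit:
{"name": "carry_out", "arguments": {
  "increments": [
    [255, [2, -20, 0], 0],
    [255, [4, -40, 0], 0],
    [255, [4, -40, 0], 0],
    [255, [4, -33, 0], 0],
    [255, [2, -18, 0], 0],
    [255, [0, 0, 20], 0],
    [255, [0, 0, 40], 0],
    [255, [0, 0, 30], 0]
  ]
}}

```text
time: 4.4
tool_pos: [0.4858, 0.0016, 0.0661]
ee_rot: [3.141, 0.003, 0.098]
wrist_force: [-0.2, -1.1, -1.3]
width: 0.0468
finger_force: 30.0
```

```bash
python3 look.py b 250 140 410 320 270 200 400 330; python3 -c "
from h import *
go((.49,0,.042),5.5)"
```

```text
at [0.4821 0.0018 0.0628] yaw 5.6 twist 0.1 shift [ 7.7  2.5 20.8] w 0.0470 F 30.0 t 4.50 wf [-0.4  1.  -1.7]
```

View pics/b_v.png

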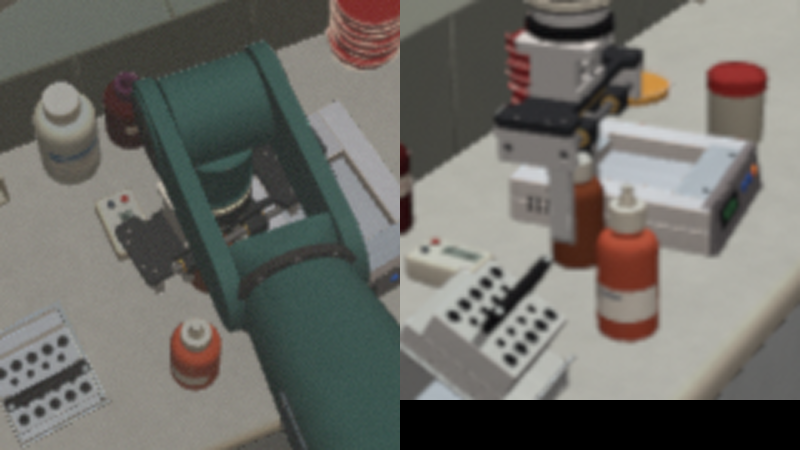

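The bottle hangs upright over free worktop, with the dropper (195,355 in the top crop) and timer clear. I'll lower it and release.

Emit:
{"name": "carry_out", "arguments": {
  "increments": [
    [255, [4, 0, 8], 0],
    [255, [0, 0, 7], 0],
    [255, [0, 0, 3], 0],
    [255, [0, 0, 1], 0],
    [255, [0, 0, 1], 0]
  ]
}}

```text
time: 5.0
tool_pos: [0.4919, 0.0017, 0.0502]
ee_rot: [3.141, -0.002, 0.097]
wrist_force: [-0.3, -0.0, -1.0]
width: 0.0467
finger_force: 30.0
```

Emit:
{"name": "carry_out", "arguments": {
  "increments": [
    [255, [0, 0, 3], 0],
    [255, [0, 0, 1.5], 0],
    [255, [0, 0, 0], 0]
  ]
}}

```text
time: 5.3
tool_pos: [0.4911, 0.0018, 0.0447]
ee_rot: [-3.142, 0.0, 0.097]
wrist_force: [0.2, 0.1, -1.6]
width: 0.0472
finger_force: 30.0
```

Emit:
{"name": "carry_out", "arguments": {
  "increments": [
    [255, [0, 0, 1.5], 0],
    [255, [0, 0, 1], 0],
    [255, [0, 0, 0], 0]
  ]
}}

```text
time: 5.6
tool_pos: [0.4912, 0.0018, 0.0423]
ee_rot: [3.142, 0.0, 0.097]
wrist_force: [0.9, 0.5, -2.1]
width: 0.0471
finger_force: 30.0
```

Emit:
{"name": "carry_out", "arguments": {
  "increments": [
    [255, [0, 0, 1], 0],
    [255, [0, 0, 0], 0]
  ]
}}

```text
time: 5.8
tool_pos: [0.4915, 0.0018, 0.0418]
ee_rot: [3.141, -0.0, 0.097]
wrist_force: [-1.2, 0.6, -0.4]
width: 0.0469
finger_force: 30.0
```

Emit:
{"name": "carry_out", "arguments": {
  "increments": [
    [255, [0, 0, 1], 0],
    [255, [0, 0, 0], 0]
  ]
}}

```text
time: 6.0
tool_pos: [0.4916, 0.0019, 0.0417]
ee_rot: [3.141, -0.001, 0.097]
wrist_force: [-2.9, 0.6, 5.8]
width: 0.0468
finger_force: 30.0
```

Emit:
{"name": "carry_out", "arguments": {
  "increments": [
    [255, [0, 0, 1], 0],
    [255, [0, 0, 0], 0]
  ]
}}

```text
time: 6.2
tool_pos: [0.4916, 0.0018, 0.0417]
ee_rot: [3.141, -0.001, 0.097]
wrist_force: [-5.2, 0.6, 10.2]
width: 0.0469
finger_force: 30.0
```

Emit:
{"name": "carry_out", "arguments": {
  "increments": [
    [255, [0, 0, -1.5], 0],
    [90, [0, 0, 0], 0],
    [90, [0, 0, 0], 0],
    [90, [0, 0, 0], 0],
    [90, [0, 0, 0], 0],
    [90, [0, 0, 0], 0]
  ]
}}

```text
time: 6.8
tool_pos: [0.4913, 0.0018, 0.0408]
ee_rot: [3.142, 0.0, 0.097]
wrist_force: [0.7, -0.8, -0.2]
width: 0.0612
finger_force: 0.0
```

Emit:
{"name": "carry_out", "arguments": {
  "increments": [
    [90, [0, 0, -10], 0],
    [90, [0, 0, -30], 0],
    [90, [0, 0, -40], 0],
    [90, [0, 0, -40], 0],
    [90, [0, 0, -40], 0],
    [255, [0, 0, -20], 0],
    [255, [20, 20, 0], 0],
    [255, [20, 30, 0], 0]
  ]
}}

```text
time: 7.6
tool_pos: [0.5371, -0.0435, 0.2241]
ee_rot: [3.141, -0.005, 0.1]
wrist_force: [0.6, 0.0, -0.2]
width: 0.0403
finger_force: 0.0
```

```bash
python3 look.py c 250 140 410 320 270 200 400 330; python3 -c "
from h import *
import numpy as np
# catch: tab is red blob; heater estimate
go((.53,-.136,.10),5.5)
for n,roi in(('top',(355,180,385,208)),('scene',(315,228,335,252))):
    im=cv2.cvtColor(cv2.imread(f'pics/c_{n}.png'),cv2.COLOR_BGR2HSV); x0,y0,x1,y1=roi
    m=cv2.inRange(im[y0:y1,x0:x1],(0,140,90),(8,255,255)); k,l,s,c=cv2.connectedComponentsWithStats(m); print(n,s[1:],c[1:]+[x0,y0])
"
```

```text
at [ 0.5376 -0.0466  0.2212] yaw 5.4 twist -0.1 shift [-16.2  88.2 121.2] w 0.0323 F 0.0 t 7.70 wf [-0.3 -0.9 -0.2]
top [] []
scene [[  0   0  13  19 106]] [[321.30188679 235.27358491]]
```

View pics/c_v.png

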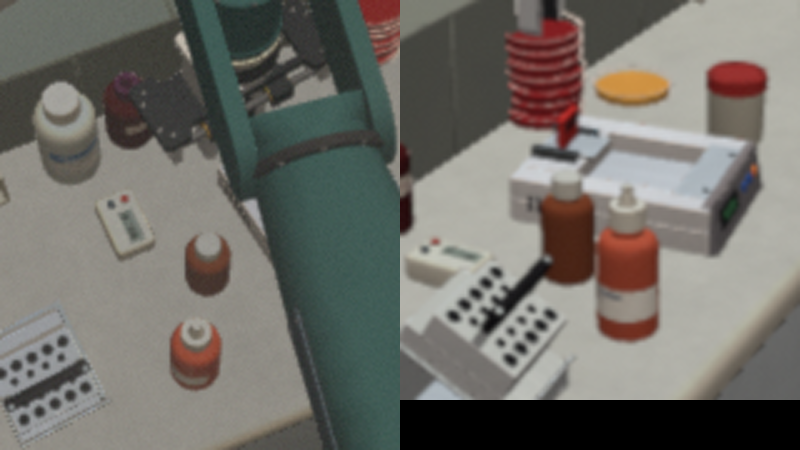

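The bottle stands alone at (208,265) in the top crop. Next I'll draw the catch back with closed fingers on the bay side of the tab.

Emit:
{"name": "carry_out", "arguments": {
  "increments": [
    [255, [-7, 44, 0], 0],
    [255, [-8, 44, 0], 0],
    [255, [0, 0, 40], 0],
    [255, [0, 0, 45], 0],
    [255, [0, 0, 35], 0],
    [255, [0, 0, 15], 0],
    [255, [0, 0, 6], 0],
    [255, [0, 0, 0], 0]
  ]
}}

```text
time: 8.5
tool_pos: [0.5299, -0.1329, 0.0807]
ee_rot: [3.141, -0.001, 0.097]
wrist_force: [0.3, 0.8, 0.1]
width: 0.0003
finger_force: 0.0
```

Emit:
{"name": "carry_out", "arguments": {
  "increments": [
    [255, [4, 0, 0], 0],
    [255, [4, 0, 0], 0],
    [255, [4, 0, 0], 0]
  ]
}}

```text
time: 8.8
tool_pos: [0.543, -0.1322, 0.0817]
ee_rot: [3.14, -0.003, 0.097]
wrist_force: [0.0, -1.3, 0.1]
width: 0.0002
finger_force: 0.0
```

Emit:
{"name": "carry_out", "arguments": {
  "increments": [
    [255, [4, 0, 0], 0],
    [255, [4, 0, 0], 0],
    [255, [4, 0, 0], 0]
  ]
}}

```text
time: 9.1
tool_pos: [0.5534, -0.1309, 0.0802]
ee_rot: [3.141, 0.001, 0.097]
wrist_force: [-2.2, 0.2, 2.1]
width: 0.0007
finger_force: 1.1
```

Emit:
{"name": "carry_out", "arguments": {
  "increments": [
    [255, [2, 0, 0], 0],
    [255, [2, 0, 0], 0],
    [255, [1, 0, 0], 0]
  ]
}}

```text
time: 9.4
tool_pos: [0.5585, -0.1304, 0.0799]
ee_rot: [3.141, 0.0, 0.097]
wrist_force: [-2.0, -0.4, 2.3]
width: 0.0004
finger_force: 1.0
```

Emit:
{"name": "carry_out", "arguments": {
  "increments": [
    [255, [2, 0, 0], 0],
    [255, [2, 0, 0], 0],
    [255, [0, 0, 0], 0]
  ]
}}

```text
time: 9.7
tool_pos: [0.5627, -0.13, 0.0799]
ee_rot: [3.141, -0.0, 0.097]
wrist_force: [-1.5, -0.4, -0.0]
width: 0.0002
finger_force: 0.6
```

Emit:
{"name": "carry_out", "arguments": {
  "increments": [
    [255, [2, 0, 0], 0],
    [255, [1, 0, 0], 0],
    [255, [0, 0, 0], 0]
  ]
}}

```text
time: 10.0
tool_pos: [0.5635, -0.1299, 0.0799]
ee_rot: [-3.142, 0.005, 0.097]
wrist_force: [-7.5, -1.8, 3.2]
width: 0.0003
finger_force: 3.5
```

Emit:
{"name": "carry_out", "arguments": {
  "increments": [
    [255, [-10, 0, 0], 0],
    [0, [0, 0, -20], 0],
    [0, [0, 0, -20], 0],
    [0, [12, 0, 0], 0],
    [0, [10, 0, 0], 0],
    [0, [0, 0, 0], 0],
    [0, [0, 0, 0], 0],
    [0, [0, 0, 0], 0]
  ]
}}

```text
time: 10.8
tool_pos: [0.5768, -0.1282, 0.1186]
ee_rot: [-3.141, 0.002, 0.097]
wrist_force: [0.0, -0.3, -0.2]
width: 0.053
finger_force: 0.0
```

Emit:
{"name": "carry_out", "arguments": {
  "increments": [
    [0, [0, 0, 0], 0],
    [0, [0, 0, 15], 0],
    [0, [0, 0, 20], 0],
    [0, [0, 0, 3], 0],
    [130, [0, 0, 0], 0],
    [130, [0, 0, 0], 0],
    [130, [0, 0, 0], 0],
    [130, [0, 0, 0], 0]
  ]
}}

```text
time: 11.6
tool_pos: [0.5779, -0.1287, 0.083]
ee_rot: [3.141, -0.002, 0.097]
wrist_force: [-0.3, 0.9, -0.0]
width: 0.0599
finger_force: 0.0
```

Emit:
{"name": "carry_out", "arguments": {
  "increments": [
    [136, [0, 0, 0], 0],
    [140, [0, 0, 0], 0]
  ]
}}

```text
time: 11.8
tool_pos: [0.5779, -0.1307, 0.0826]
ee_rot: [3.136, -0.001, 0.097]
wrist_force: [0.6, -8.3, -1.4]
width: 0.0445
finger_force: 3.7
```

Emit:
{"name": "carry_out", "arguments": {
  "increments": [
    [144, [0, 0, 0], 0],
    [148, [0, 0, 0], 0]
  ]
}}

```text
time: 12.0
tool_pos: [0.5781, -0.1329, 0.0826]
ee_rot: [3.133, -0.002, 0.095]
wrist_force: [2.3, -9.3, -1.5]
width: 0.0397
finger_force: 12.4
```

Emit:
{"name": "carry_out", "arguments": {
  "increments": [
    [152, [0, 0, 0], 0],
    [156, [0, 0, 0], 0]
  ]
}}

```text
time: 12.2
tool_pos: [0.5781, -0.133, 0.0826]
ee_rot: [3.133, -0.002, 0.095]
wrist_force: [0.9, -8.8, -2.5]
width: 0.0396
finger_force: 30.0
```

Pinching the tab gives its centre at y = -0.133, so the bay centre is about (0.4745, -0.1425) at yaw 5.5°. I'll release and back out, then measure the handle with masks.

Emit:
{"name": "carry_out", "arguments": {
  "increments": [
    [0, [0, 0, 0], 0],
    [0, [0, 0, 0], 0],
    [0, [0, 0, 0], 0],
    [0, [0, 0, -20], 0],
    [0, [0, 0, -40], 0],
    [0, [0, 0, -50], 0],
    [0, [0, -20, -20], 0],
    [0, [0, 0, 0], 0]
  ]
}}

```text
time: 13.0
tool_pos: [0.5774, -0.1072, 0.2173]
ee_rot: [3.139, -0.009, 0.1]
wrist_force: [0.1, 0.1, 0.2]
width: 0.0939
finger_force: 0.0
```

```bash
cat > m3.py <<'E'
from h import *
np.set_printoptions(precision=4,suppress=True)
K=6; E={}
for n,roi in(("top",(238,260,294,320)),("scene",(275,275,325,325))):
    im=cv2.imread(f"pics/c_{n}.png"); x0,y0,x1,y1=roi
    g=cv2.resize(cv2.cvtColor(im[y0:y1,x0:x1],cv2.COLOR_BGR2GRAY),None,fx=K,fy=K,interpolation=cv2.INTER_CUBIC)
    m=(g<75).astype(np.uint8); m=cv2.morphologyEx(m,cv2.MORPH_OPEN,np.ones((7,7),np.uint8))
    k,l,s,c=cv2.connectedComponentsWithStats(m); i=1+np.argmax(s[1:,4])
    pts=np.argwhere(l==i)[:,::-1].astype(np.float32); r=cv2.minAreaRect(pts); print(n,s[i],[np.round(v,1) for v in r])
    mu=pts.mean(0); _,_,V=np.linalg.svd(pts-mu,full_matrices=False); t=(pts-mu)@V[0]
    e=[mu+V[0]*np.percentile(t,q) for q in(0.3,99.7)]; e.sort(key=lambda p:p[0])
    f=lambda p:(n,(p[0]+.5)/K-.5+x0,(p[1]+.5)/K-.5+y0); E[n]=[f(p) for p in e]+[f(mu)]; print(np.array([a[1:] for a in E[n]]))
for a,b in zip(E["top"],E["scene"]): print(tri(a,b))
for a in E["top"]: print("top@.115",plane(a,.115))
go((.42,.207,.25),3)
E
python3 m3.py
```

```text
top [  84  146  190  110 5581] [array([183. , 207.6]), array([ 35.5, 215.7]), np.float64(62.5)]
[[252.4225 302.0443]
 [283.4954 285.8575]
 [268.0031 293.9279]]
scene [ 156    0  144  163 7662] [array([247.7,  89.2]), array([ 98.7, 205. ]), np.float64(35.0)]
[[303.5599 300.7776]
 [325.4916 276.489 ]
 [316.1262 286.861 ]]
(array([0.414 , 0.2495, 0.117 ]), np.float64(0.008945902633310571))
(array([0.4073, 0.1661, 0.1389]), np.float64(0.017071464667597187))
(array([0.4084, 0.2074, 0.1324]), np.float64(0.01488667937353431))
top@.115 [0.419 0.251 0.115]
top@.115 [0.4227 0.1673 0.115 ]
top@.115 [0.4209 0.2093 0.115 ]
at [ 0.5774 -0.1072  0.2173] yaw 5.7 twist 2.7 shift [-140.7 -322.   -32.7] w 0.0939 F 0.0 t 13.00 wf [0.1 0.1 0.2]
```

```bash
sed -i 's#pics/c_{n}.png#pics/{n}0.png#; s#(275,275,325,325)#(286,278,322,312)#' m3.py; python3 m3.py | grep -v top@; python3 - <<'E'
from h import *
# stand plate top-edge and stop corners from the top crop (picks), heights .076 and .02
np.set_printoptions(precision=4,suppress=True)
for p,z in(((30,440),.076),((130,400),.076),((92,566),.03),((195,513),.03)): print(plane(top(*p),z))
# expected colour-free check: block far top edges
E
```

```text
top [  84  146  190  110 5614] [array([182.9, 208. ]), array([ 35.8, 216.1]), np.float64(62.6)]
[[252.4211 302.0536]
 [283.4966 285.8607]
 [267.9687 293.952 ]]
scene [  89   40  105  105 3247] [array([146.7,  90.6]), array([ 37.6, 129.7]), np.float64(49.6)]
[[302.514  300.0912]
 [317.2073 285.0367]
 [309.4906 292.9431]]
(array([0.4149, 0.2499, 0.1184]), np.float64(0.006337644808356529))
(array([0.4221, 0.1664, 0.1107]), np.float64(0.003959158872689561))
(array([0.4194, 0.2086, 0.1128]), np.float64(0.004293973951589987))
at [ 0.5774 -0.1072  0.2173] yaw 5.7 twist 2.7 shift [-140.7 -322.   -32.7] w 0.0939 F 0.0 t 13.00 wf [0.1 0.1 0.2]
[0.5038 0.254  0.076 ]
[0.4992 0.1673 0.076 ]
[0.3988 0.2508 0.03  ]
[0.402  0.1568 0.03  ]
```

Emit:
{"name": "carry_out", "arguments": {
  "increments": [
    [0, [-15, -30, -15], 1.6],
    [0, [-20, -42, -10], 1.6],
    [0, [-20, -42, 0], 0],
    [0, [-20, -42, 0], 0],
    [0, [-20, -42, 0], 0],
    [0, [-20, -42, 0], 0],
    [0, [-17, -42, 0], 0],
    [0, [-7, -30, 0], 0]
  ]
}}

```text
time: 13.8
tool_pos: [0.4185, 0.1976, 0.2347]
ee_rot: [3.141, 0.004, 0.043]
wrist_force: [-0.6, 0.3, 0.4]
width: 0.094
finger_force: 0.0
```

```bash
python3 -c "
from h import *
robot.snapshot('top');robot.snapshot('top');robot.snapshot('top')
go((.422,.209,.150),2.5)"
```

```text
at [0.4197 0.1967 0.2347] yaw 2.6 twist 0.1 shift [  2.8 -12.2  84.7] w 0.0942 F 0.0 t 13.95 wf [ 0.1 -0.2 -0.1]
```

Emit:
{"name": "carry_out", "arguments": {
  "increments": [
    [0, [3, -12, 25], 0],
    [0, [0, 0, 35], 0],
    [0, [0, 0, 24], 0],
    [0, [0, 0, 4], 0],
    [0, [0, 0, 0], 0]
  ]
}}

```text
time: 14.45
tool_pos: [0.4232, 0.2067, 0.1475]
ee_rot: [3.14, 0.003, 0.039]
wrist_force: [0.7, 0.4, 0.4]
width: 0.094
finger_force: 0.0
```

Emit:
{"name": "carry_out", "arguments": {
  "increments": [
    [0, [0, 0, 4], 0],
    [0, [0, 0, 4], 0],
    [0, [0, 0, 0], 0]
  ]
}}

```text
time: 14.75
tool_pos: [0.4238, 0.208, 0.1414]
ee_rot: [-3.141, -0.001, 0.041]
wrist_force: [-0.0, -0.3, 1.2]
width: 0.0941
finger_force: 0.0
```

Emit:
{"name": "carry_out", "arguments": {
  "increments": [
    [0, [0, 0, 3], 0],
    [0, [0, 0, 3], 0],
    [0, [0, 0, 0], 0]
  ]
}}

```text
time: 15.05
tool_pos: [0.4232, 0.208, 0.1345]
ee_rot: [3.141, 0.001, 0.041]
wrist_force: [-0.0, -0.4, 0.7]
width: 0.094
finger_force: 0.0
```

Emit:
{"name": "carry_out", "arguments": {
  "increments": [
    [0, [-1, -0.8, 2], 0],
    [0, [0, 0, 2], 0],
    [0, [0, 0, 0], 0]
  ]
}}

```text
time: 15.35
tool_pos: [0.4222, 0.2088, 0.1306]
ee_rot: [3.141, 0.001, 0.041]
wrist_force: [0.3, 0.8, 0.1]
width: 0.094
finger_force: 0.0
```

Emit:
{"name": "carry_out", "arguments": {
  "increments": [
    [0, [0, 0, 2], 0],
    [0, [0, 0, 2], 0],
    [0, [0, 0, 0], 0]
  ]
}}

```text
time: 15.65
tool_pos: [0.4222, 0.2087, 0.1265]
ee_rot: [3.141, 0.001, 0.041]
wrist_force: [0.1, -0.6, -0.3]
width: 0.0939
finger_force: 0.0
```

Emit:
{"name": "carry_out", "arguments": {
  "increments": [
    [0, [0, 0, 2], 0],
    [0, [0, 0, 2], 0],
    [0, [0, 0, 0], 0]
  ]
}}

```text
time: 15.95
tool_pos: [0.4222, 0.2087, 0.1225]
ee_rot: [3.141, 0.001, 0.041]
wrist_force: [0.6, -0.5, 0.1]
width: 0.0936
finger_force: 0.0
```

Emit:
{"name": "carry_out", "arguments": {
  "increments": [
    [0, [0, 0, 3], 0],
    [0, [0, 0, 3], 0],
    [0, [0, 0, 3], 0],
    [0, [0, 0, 0], 0]
  ]
}}

```text
time: 16.35
tool_pos: [0.422, 0.2086, 0.1132]
ee_rot: [3.141, 0.001, 0.041]
wrist_force: [-0.4, 0.4, 0.1]
width: 0.0942
finger_force: 0.0
```

Emit:
{"name": "carry_out", "arguments": {
  "increments": [
    [0, [0, 0, 4], 0],
    [0, [0, 0, 4], 0],
    [30, [0, 0, 0], 0],
    [30, [0, 0, 0], 0]
  ]
}}

```text
time: 16.75
tool_pos: [0.4218, 0.2088, 0.105]
ee_rot: [3.141, 0.002, 0.041]
wrist_force: [1.3, 0.2, -3.8]
width: 0.0898
finger_force: 30.0
```

Emit:
{"name": "carry_out", "arguments": {
  "increments": [
    [60, [0, 0, 0], 0],
    [60, [0, 0, -3], 0],
    [60, [0, 0, -6], 0],
    [60, [0, 0, -10], 0],
    [60, [0, 0, -10], 0],
    [60, [0, 0, -10], 0],
    [60, [0, 0, 0], 0],
    [60, [0, 0, 0], 0]
  ]
}}

```text
time: 17.55
tool_pos: [0.4227, 0.2089, 0.1456]
ee_rot: [-3.141, -0.001, 0.041]
wrist_force: [-0.1, 0.3, -4.5]
width: 0.0899
finger_force: 30.0
```

```bash
python3 look.py d 200 200 340 330 255 200 355 350
```

```text
(no output)
```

View pics/d_v.png

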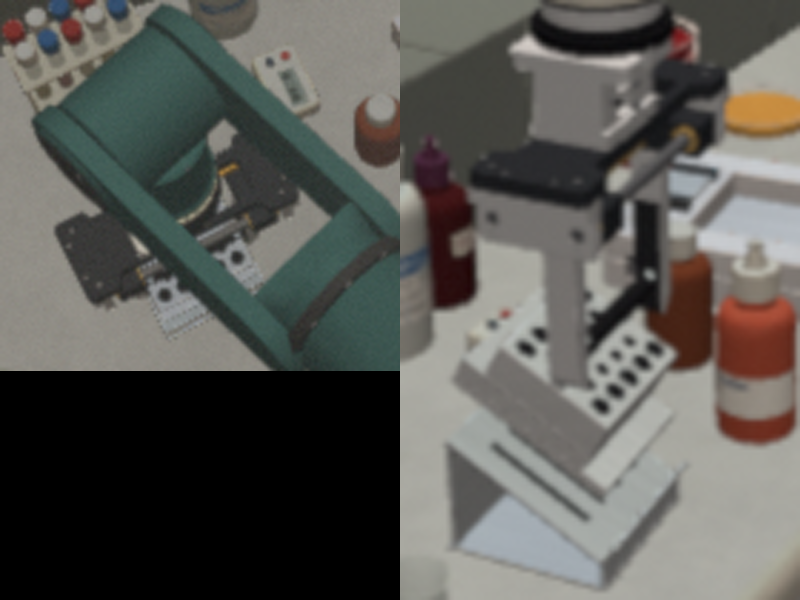

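```bash
python3 - <<'E'
from h import *
np.set_printoptions(precision=1,suppress=True)
o=robot.get_obs(); p=o["tool_pos"]; yaw=o["ee_rot"][2]; print(p)
for off in(0,5):
  H=p+[0,0,.001*off]
  for th in(30,25,20,15):
    a=np.radians(th); R=np.array([[np.cos(yaw),-np.sin(yaw),0],[np.sin(yaw),np.cos(yaw),0],[0,0,1]])@np.array([[np.cos(a),0,-np.sin(a)],[0,1,0],[np.sin(a),0,np.cos(a)]])
    f=lambda b:(proj("scene",H+R@((np.array(b)-[2,0,69])/1e3))-[255,200])*4+[400,0]
    print(off,th,*[f(b) for b in((54,45,0),(54,45,20),(-54,45,0),(-54,45,8),(-36,45,8),(-36,-45,8),(-36,45,44))])
E
```

```text
[0.4 0.2 0.1]
0 30 [447.2 381.2] [460.8 358. ] [598.8 500.4] [604.9 491.6] [579.3 471.5] [649.8 393.4] [606.8 430.7]
0 25 [453.  392.8] [464.1 368. ] [611.  501.3] [616.1 491.7] [589.3 473.3] [659.4 395. ] [612.4 429. ]
0 20 [459.5 404.2] [468.1 377.9] [622.9 501.1] [627.1 490.8] [599.2 474.3] [668.9 395.7] [617.7 426.8]
0 15 [466.9 415.2] [472.9 387.6] [634.6 499.8] [637.7 488.9] [609.  474.4] [678.2 395.6] [622.7 424.1]
5 30 [446.7 373.5] [460.3 350.2] [598.5 492.9] [604.6 484. ] [578.9 463.9] [649.7 386.2] [606.5 422.8]
5 25 [452.4 385.1] [463.5 360.2] [610.7 493.7] [615.9 484.1] [589.  465.7] [659.2 387.7] [612.1 421.1]
5 20 [459.  396.5] [467.6 370.1] [622.7 493.5] [626.9 483.1] [599.  466.7] [668.7 388.4] [617.5 418.9]
5 15 [466.4 407.6] [472.4 379.8] [634.4 492.2] [637.5 481.2] [608.8 466.8] [678.1 388.3] [622.5 416.2]
```

The block hangs at close to 30° with its tongue down and is free of the stand. It weighs about 0.46 kg. I'll carry it over the dropper and bottle to above the bay.

Emit:
{"name": "carry_out", "arguments": {
  "increments": [
    [60, [0, 0, -10], -1],
    [60, [0, 0, -20], -1.1],
    [60, [0, 0, -25], -1],
    [60, [0, 0, -25], 0],
    [60, [0, 0, -15], 0],
    [60, [0, 0, -5], 0],
    [60, [0, 0, 0], 0]
  ]
}}

```text
time: 18.35
tool_pos: [0.4226, 0.2089, 0.2454]
ee_rot: [-3.141, -0.001, 0.095]
wrist_force: [0.1, -1.0, -5.2]
width: 0.0897
finger_force: 30.0
```

```bash
cat >> h.py <<'E'
def heat(xh,z,yh=0,yaw=5.5,c=(.4745,-.1425)):
    a=np.radians(yaw); return (c[0]+(xh*np.cos(a)-yh*np.sin(a))/1e3,c[1]+(xh*np.sin(a)+yh*np.cos(a))/1e3,z/1e3)
E
python3 -c "
from h import *
go(heat(-17,245),5.5)"
```

```text
at [0.4226 0.2089 0.2454] yaw 5.5 twist -0.0 shift [  0.9 354.7   0.4] w 0.0897 F 30.0 t 18.35 wf [ 0.1 -1.  -5.2]
```

Emit:
{"name": "carry_out", "arguments": {
  "increments": [
    [60, [0, 10, 0], 0],
    [60, [0, 20, 0], 0],
    [60, [0, 30, 0], 0],
    [60, [0, 35, 0], 0],
    [60, [0, 35, 0], 0],
    [60, [0, 35, 0], 0],
    [60, [0, 35, 0], 0],
    [60, [0, 35, 0], 0]
  ]
}}

```text
time: 19.15
tool_pos: [0.4436, -0.0271, 0.2432]
ee_rot: [-3.141, 0.003, 0.095]
wrist_force: [1.1, 0.4, -4.5]
width: 0.0892
finger_force: 30.0
```

Emit:
{"name": "carry_out", "arguments": {
  "increments": [
    [60, [1, 35, 0], 0],
    [60, [0, 30, 0], 0],
    [60, [0, 25, 0], 0],
    [60, [0, 18, 0], 0],
    [60, [0, 11, 0], 0],
    [60, [0, 0, 0], 0],
    [60, [0, 0, 0], 0]
  ]
}}

```text
time: 19.85
tool_pos: [0.4566, -0.143, 0.2443]
ee_rot: [-3.14, 0.001, 0.095]
wrist_force: [0.7, 0.0, -5.4]
width: 0.0898
finger_force: 30.0
```

```bash
python3 look.py e 300 130 440 270 275 150 395 290; python3 -c "
from h import *
go(heat(-17,125),5.5)"
```

```text
at [ 0.4569 -0.1426  0.2448] yaw 5.5 twist 0.0 shift [  0.6   1.6 119.8] w 0.0896 F 30.0 t 19.95 wf [ 0.5 -0.6 -5.5]
```

View pics/e_v.png

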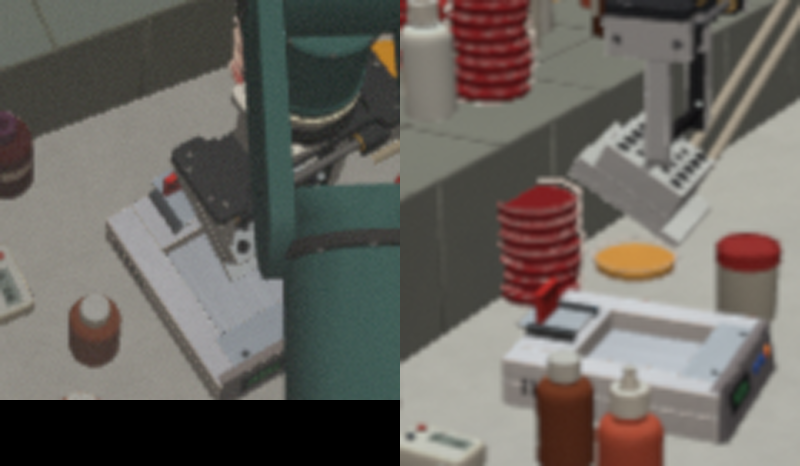

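The block is over the bay, still tilted, with its far bottom corner at (575,172) and tongue corner at (672,243) in the scene crop. The catch is clear of the bay. I'll check the tilt angle numerically.

```bash
python3 - <<'E'
from h import *
np.set_printoptions(precision=1,suppress=True)
p=robot.get_obs()["tool_pos"]; yaw=np.radians(5.5)
H=p+[0,0,.005]
for th in(30,27,24,20):
    a=np.radians(th); R=np.array([[np.cos(yaw),-np.sin(yaw),0],[np.sin(yaw),np.cos(yaw),0],[0,0,1]])@np.array([[np.cos(a),0,-np.sin(a)],[0,1,0],[np.sin(a),0,np.cos(a)]])
    f=lambda b:(proj("scene",H+R@((np.array(b)-[2,0,69])/1e3))-[275,150])*400/120+[400,0]
    print(th,*[f(b) for b in((54,45,0),(54,45,20),(-54,45,0),(-54,-45,8),(-36,45,8),(-36,45,44))])
E
```

```text
30 [565.  168.5] [576.2 149.9] [672.3 244.3] [710.1 199.4] [659.1 224.3] [680.8 191.1]
27 [567.2 173.5] [577.3 154.2] [677.7 244.1] [714.8 198.8] [663.5 224.7] [683.4 190.1]
24 [569.6 178.4] [578.6 158.5] [683.  243.6] [719.5 198. ] [667.8 224.8] [685.8 189. ]
20 [573.2 184.7] [580.8 164.1] [690.  242.5] [725.6 196.6] [673.6 224.6] [689.  187.3]
```

Emit:
{"name": "carry_out", "arguments": {
  "increments": [
    [60, [0.5, 1.5, 10], 0],
    [60, [0, 0, 20], 0],
    [60, [0, 0, 25], 0],
    [60, [0, 0, 25], 0],
    [60, [0, 0, 14], 0],
    [60, [0, 0, 5], 0],
    [60, [0, 0, 0], 0],
    [60, [0, 0, 0], 0]
  ]
}}

```text
time: 20.75
tool_pos: [0.4585, -0.1452, 0.1473]
ee_rot: [3.14, -0.002, 0.095]
wrist_force: [0.2, -0.1, -5.3]
width: 0.0897
finger_force: 30.0
```

Emit:
{"name": "carry_out", "arguments": {
  "increments": [
    [60, [0, 0, 4], 0],
    [60, [0, 0, 4], 0],
    [60, [0, 0, 4], 0],
    [60, [0, 0, 0], 0]
  ]
}}

```text
time: 21.15
tool_pos: [0.4572, -0.1448, 0.1332]
ee_rot: [-3.141, 0.001, 0.095]
wrist_force: [1.1, 0.3, -6.3]
width: 0.0901
finger_force: 30.0
```

Emit:
{"name": "carry_out", "arguments": {
  "increments": [
    [60, [0, 0, 4], 0],
    [60, [0, 0, 4], 0],
    [60, [0, 0, 4], 0],
    [60, [0, 0, 0], 0]
  ]
}}

```text
time: 21.55
tool_pos: [0.4571, -0.1447, 0.121]
ee_rot: [-3.141, 0.002, 0.095]
wrist_force: [-0.3, -0.5, -5.2]
width: 0.0898
finger_force: 30.0
```

Emit:
{"name": "carry_out", "arguments": {
  "increments": [
    [60, [0, 0, 3], 0],
    [60, [0, 0, 2], 0],
    [60, [0, 0, 0], 0]
  ]
}}

```text
time: 21.85
tool_pos: [0.4575, -0.1449, 0.1166]
ee_rot: [-3.141, 0.001, 0.095]
wrist_force: [0.2, -1.0, -5.3]
width: 0.0896
finger_force: 30.0
```

Emit:
{"name": "carry_out", "arguments": {
  "increments": [
    [60, [0, 0, 1], 0],
    [60, [0, 0, 1], 0],
    [60, [0, 0, 0], 0]
  ]
}}

```text
time: 22.15
tool_pos: [0.4577, -0.145, 0.1149]
ee_rot: [3.142, 0.0, 0.095]
wrist_force: [-0.0, 0.1, -5.5]
width: 0.0895
finger_force: 30.0
```

Emit:
{"name": "carry_out", "arguments": {
  "increments": [
    [60, [0, 0, 1], 0],
    [60, [0, 0, 0], 0]
  ]
}}

```text
time: 22.35
tool_pos: [0.458, -0.145, 0.1147]
ee_rot: [3.141, -0.001, 0.095]
wrist_force: [-0.0, -0.4, -1.8]
width: 0.0898
finger_force: 30.0
```

Emit:
{"name": "carry_out", "arguments": {
  "increments": [
    [60, [-2, 0, -0.8], 0],
    [60, [-3, 0, 0], 0],
    [60, [-2, 0, 0], 0],
    [60, [0, 0, 0], 0]
  ]
}}

```text
time: 22.75
tool_pos: [0.4504, -0.1458, 0.1148]
ee_rot: [3.141, 0.0, 0.095]
wrist_force: [-0.0, -0.3, -4.4]
width: 0.0898
finger_force: 30.0
```

Emit:
{"name": "carry_out", "arguments": {
  "increments": [
    [60, [-2, 0, 0], 0],
    [60, [-2, 0, 0], 0],
    [60, [0, 0, 0], 0]
  ]
}}

```text
time: 23.05
tool_pos: [0.4464, -0.1461, 0.1148]
ee_rot: [3.141, 0.0, 0.095]
wrist_force: [0.8, 0.1, -4.6]
width: 0.0896
finger_force: 30.0
```

Emit:
{"name": "carry_out", "arguments": {
  "increments": [
    [60, [-2, 0, 0], 0],
    [60, [0, 0, 0], 0]
  ]
}}

```text
time: 23.25
tool_pos: [0.4446, -0.1462, 0.1148]
ee_rot: [3.141, 0.0, 0.095]
wrist_force: [-0.3, -0.1, -3.9]
width: 0.0896
finger_force: 30.0
```

Emit:
{"name": "carry_out", "arguments": {
  "increments": [
    [60, [0, 0, 1.5], 0],
    [60, [0.5, 0, 1], 0],
    [60, [1.5, 0, 0.5], 0]
  ]
}}

```text
time: 23.55
tool_pos: [0.4479, -0.1459, 0.1139]
ee_rot: [3.141, -0.003, 0.095]
wrist_force: [-0.1, 2.0, 5.9]
width: 0.09
finger_force: 30.0
```

Emit:
{"name": "carry_out", "arguments": {
  "increments": [
    [60, [1.5, 0, 0.5], 0],
    [60, [1.5, 0, 0.5], 0],
    [60, [0, 0, 0], 0]
  ]
}}

```text
time: 23.85
tool_pos: [0.4514, -0.1456, 0.1131]
ee_rot: [3.141, -0.004, 0.096]
wrist_force: [0.1, 1.7, 5.5]
width: 0.0895
finger_force: 30.0
```

Emit:
{"name": "carry_out", "arguments": {
  "increments": [
    [60, [1.5, 0, 0.8], 0],
    [60, [1.5, 0, 0.8], 0],
    [60, [1.4, 0, 0.8], 0],
    [60, [0, 0, 0], 0]
  ]
}}

```text
time: 24.25
tool_pos: [0.4566, -0.1451, 0.1114]
ee_rot: [3.141, -0.006, 0.096]
wrist_force: [1.7, 3.3, 7.9]
width: 0.0894
finger_force: 30.0
```

Emit:
{"name": "carry_out", "arguments": {
  "increments": [
    [60, [1.3, 0, 0.9], 0],
    [60, [1.3, 0, 0.9], 0],
    [60, [0, 0, 0], 0]
  ]
}}

```text
time: 24.55
tool_pos: [0.4598, -0.1448, 0.1102]
ee_rot: [3.14, -0.008, 0.096]
wrist_force: [1.7, 3.1, 8.4]
width: 0.0899
finger_force: 30.0
```

Emit:
{"name": "carry_out", "arguments": {
  "increments": [
    [60, [1, -1, 1], 0],
    [60, [1.2, -0.5, 1.1], 0],
    [60, [1.2, 0, 1.1], 0],
    [60, [0, 0, 0], 0]
  ]
}}

```text
time: 24.95
tool_pos: [0.4644, -0.1442, 0.1081]
ee_rot: [3.137, -0.011, 0.096]
wrist_force: [4.6, 0.9, 8.9]
width: 0.0896
finger_force: 30.0
```

Emit:
{"name": "carry_out", "arguments": {
  "increments": [
    [60, [1.2, 0, 1.1], 0],
    [60, [1.2, 0, 1.1], 0],
    [60, [0, 0, 0], 0]
  ]
}}

```text
time: 25.25
tool_pos: [0.4674, -0.1439, 0.1064]
ee_rot: [3.137, -0.013, 0.096]
wrist_force: [4.4, 2.0, 9.9]
width: 0.0891
finger_force: 30.0
```

Emit:
{"name": "carry_out", "arguments": {
  "increments": [
    [60, [-1, 0, -1.5], 0],
    [60, [-2, 0, -0.5], 0],
    [60, [-2, 0, 0], 0],
    [60, [0, 0, 0], 0]
  ]
}}

```text
time: 25.65
tool_pos: [0.4614, -0.1443, 0.1066]
ee_rot: [3.138, -0.011, 0.095]
wrist_force: [6.0, 1.4, 6.5]
width: 0.0899
finger_force: 30.0
```

Emit:
{"name": "carry_out", "arguments": {
  "increments": [
    [60, [1.5, 0, 1], 0],
    [60, [1.6, 0, 1.1], 0],
    [60, [1.6, 0, 1.1], 0],
    [60, [0, 0, 0], 0]
  ]
}}

```text
time: 26.05
tool_pos: [0.4661, -0.1439, 0.104]
ee_rot: [3.138, -0.01, 0.095]
wrist_force: [4.3, 1.6, 9.1]
width: 0.0898
finger_force: 30.0
```

Emit:
{"name": "carry_out", "arguments": {
  "increments": [
    [60, [1.6, 0, 1.1], 0],
    [60, [1.6, 0, 1.1], 0],
    [60, [0, 0, 0], 0]
  ]
}}

```text
time: 26.35
tool_pos: [0.4694, -0.1436, 0.1018]
ee_rot: [3.138, -0.01, 0.096]
wrist_force: [4.7, 1.9, 8.4]
width: 0.0893
finger_force: 30.0
```

Emit:
{"name": "carry_out", "arguments": {
  "increments": [
    [60, [1.2, 0, 1.1], 0],
    [60, [1.2, 0, 1.1], 0],
    [60, [1.2, 0, 1.1], 0],
    [60, [0, 0, 0], 0]
  ]
}}

```text
time: 26.75
tool_pos: [0.4734, -0.1432, 0.0986]
ee_rot: [3.138, -0.012, 0.096]
wrist_force: [6.0, 1.4, 9.0]
width: 0.0896
finger_force: 30.0
```

Emit:
{"name": "carry_out", "arguments": {
  "increments": [
    [60, [1.2, 0, 1], 0],
    [60, [1.2, 0, 1], 0],
    [60, [0, 0, 0], 0]
  ]
}}

```text
time: 27.05
tool_pos: [0.4758, -0.1429, 0.0966]
ee_rot: [3.138, -0.012, 0.096]
wrist_force: [5.5, 1.5, 8.6]
width: 0.0898
finger_force: 30.0
```

Emit:
{"name": "carry_out", "arguments": {
  "increments": [
    [60, [0.6, 0, 0.8], 0],
    [60, [0, 0, 0.8], 0],
    [60, [0, 0, 0], 0]
  ]
}}

```text
time: 27.35
tool_pos: [0.4769, -0.1428, 0.0954]
ee_rot: [3.138, -0.013, 0.096]
wrist_force: [6.1, 1.6, 8.5]
width: 0.0898
finger_force: 30.0
```

Emit:
{"name": "carry_out", "arguments": {
  "increments": [
    [60, [0, 0, 1.5], 0],
    [60, [0, 0, 0], 0]
  ]
}}

```text
time: 27.55
tool_pos: [0.4778, -0.1428, 0.0945]
ee_rot: [3.137, -0.015, 0.096]
wrist_force: [7.4, 2.7, 9.8]
width: 0.0897
finger_force: 30.0
```

Emit:
{"name": "carry_out", "arguments": {
  "increments": [
    [60, [0, 0, 1], 0],
    [60, [0, 0, 1], 0],
    [60, [0, 0, 0], 0]
  ]
}}

```text
time: 27.85
tool_pos: [0.4786, -0.1427, 0.0935]
ee_rot: [3.137, -0.017, 0.096]
wrist_force: [8.2, 3.0, 12.4]
width: 0.0896
finger_force: 30.0
```

Emit:
{"name": "carry_out", "arguments": {
  "increments": [
    [60, [0, 0, 1], 0],
    [60, [0, 0, 1], 0],
    [60, [0, 0, 0], 0]
  ]
}}

```text
time: 28.15
tool_pos: [0.4787, -0.1427, 0.0934]
ee_rot: [3.137, -0.018, 0.096]
wrist_force: [5.7, 5.0, 20.9]
width: 0.0896
finger_force: 30.0
```

Emit:
{"name": "carry_out", "arguments": {
  "increments": [
    [60, [0, 0, -2], 0],
    [60, [0, 0, -1.5], 0],
    [0, [0, 0, 0], 0],
    [0, [0, 0, 0], 0],
    [0, [0, 0, 0], 0]
  ]
}}

```text
time: 28.65
tool_pos: [0.4707, -0.142, 0.0878]
ee_rot: [-3.141, 0.003, 0.095]
wrist_force: [0.3, -0.1, -0.0]
width: 0.0943
finger_force: 0.0
```

Emit:
{"name": "carry_out", "arguments": {
  "increments": [
    [0, [0, 0, -3], 0],
    [0, [0, 0, -5], 0],
    [0, [0, 0, -10], 0],
    [0, [0, 0, -10], 0]
  ]
}}

```text
time: 29.05
tool_pos: [0.4718, -0.1422, 0.1178]
ee_rot: [3.141, -0.0, 0.095]
wrist_force: [0.6, -0.5, 0.2]
width: 0.0941
finger_force: 0.0
```

Emit:
{"name": "carry_out", "arguments": {
  "increments": [
    [0, [0, 0, -20], 0],
    [0, [0, 0, -25], 0],
    [0, [0, 0, 0], 0]
  ]
}}

```text
time: 29.35
tool_pos: [0.4742, -0.1432, 0.1668]
ee_rot: [3.137, -0.008, 0.095]
wrist_force: [0.5, -0.4, 0.3]
width: 0.094
finger_force: 0.0
```

```bash
python3 - <<'E'
from h import *
go((.578,-.133,.083),5.5)
np.set_printoptions(precision=1,suppress=True)
# bar in scene view now vs. prediction for a seated block
im=robot.snapshot("scene"); cv2.imwrite("pics/f_scene.png",im)
yaw=np.radians(5.5); R=np.array([[np.cos(yaw),-np.sin(yaw),0],[np.sin(yaw),np.cos(yaw),0],[0,0,1]])
c=np.array([.4745,-.1425,.03])
for dx in(-3,0,3):
    print(dx,[proj("scene",c+R@(np.array(b)+[dx,0,0])/1e3) for b in((2,45,80),(2,-45,80),(2,45,58))])
g=cv2.cvtColor(im,cv2.COLOR_BGR2GRAY)[215:262,325:375]; k=6
g=cv2.resize(g,None,fx=k,fy=k,interpolation=cv2.INTER_CUBIC); m=cv2.morphologyEx((g<60).astype(np.uint8),cv2.MORPH_OPEN,np.ones((7,7),np.uint8))
n,l,s,ce=cv2.connectedComponentsWithStats(m)
for i in range(1,n):
    if s[i,4]>200:
        r=cv2.minAreaRect(np.argwhere(l==i)[:,::-1].astype(np.float32)); print(s[i,4],cv2.boxPoints(r)/k+[325,215])
E
```

```text
at [ 0.4742 -0.1432  0.1668] yaw 5.4 twist -0.1 shift [104.3  -0.2  83.8] w 0.0940 F 0.0 t 29.35 wf [ 0.5 -0.4  0.3]
-3 [array([346.2, 238.9]), array([356.4, 226.9]), array([346.1, 246. ])]
0 [array([345.1, 238.7]), array([355.4, 226.8]), array([345.1, 245.8])]
3 [array([344.1, 238.6]), array([354.5, 226.7]), array([344.1, 245.7])]
201 [[324.3 221.6]
 [327.5 220.3]
 [328.3 222.2]
 [325.1 223.5]]
517 [[370.7 226. ]
 [374.8 226. ]
 [374.8 230.2]
 [370.7 230.2]]
2993 [[341.5 242.3]
 [354.1 227.8]
 [358.4 231.6]
 [345.8 246.1]]
206 [[325.  229.7]
 [327.8 229.7]
 [327.8 232.2]
 [325.  232.2]]
```

Emit:
{"name": "carry_out", "arguments": {
  "increments": [
    [0, [25, 0, 0], 0],
    [0, [40, 0, 0], 0],
    [0, [30, 0, 0], 0],
    [0, [9, 0, 10], 0],
    [0, [0, 0, 30], 0],
    [0, [0, 0, 30], 0],
    [0, [0, 0, 13], 0],
    [0, [0, 0, 0], 0]
  ]
}}

```text
time: 30.2
tool_pos: [0.5724, -0.1316, 0.0751]
ee_rot: [-3.139, 0.007, 0.095]
wrist_force: [-0.3, -0.2, 0.5]
width: 0.0938
finger_force: 0.0
```

Emit:
{"name": "carry_out", "arguments": {
  "increments": [
    [130, [0, 0, 0], 0],
    [130, [0, 0, 0], 0],
    [130, [0, 0, 0], 0],
    [150, [0, 0, 0], 0],
    [170, [0, 0, 0], 0],
    [170, [0, 0, 0], 0],
    [170, [0, 0, 0], 0]
  ]
}}

```text
time: 30.9
tool_pos: [0.5754, -0.1326, 0.079]
ee_rot: [3.141, -0.0, 0.095]
wrist_force: [0.5, -7.5, 0.6]
width: 0.0413
finger_force: 4.4
```

Emit:
{"name": "carry_out", "arguments": {
  "increments": [
    [170, [0, 0, 0], 0],
    [170, [-2, 0, 0], 0],
    [170, [-3, 0, 0], 0],
    [170, [-3, 0, 0], 0],
    [170, [-3, 0, 0], 0],
    [170, [-3, 0, 0], 0]
  ]
}}

```text
time: 31.5
tool_pos: [0.5617, -0.1346, 0.079]
ee_rot: [3.14, -0.001, 0.095]
wrist_force: [2.9, -4.8, -1.0]
width: 0.0394
finger_force: 30.0
```

Emit:
{"name": "carry_out", "arguments": {
  "increments": [
    [170, [-2, 0, 0], 0],
    [170, [-2, 0, 0], 0],
    [170, [-1, 0, 0], 0],
    [170, [0, 0, 0], 0]
  ]
}}

```text
time: 31.9
tool_pos: [0.5565, -0.135, 0.079]
ee_rot: [3.14, -0.001, 0.095]
wrist_force: [2.0, -3.7, -1.6]
width: 0.0396
finger_force: 30.0
```

Emit:
{"name": "carry_out", "arguments": {
  "increments": [
    [170, [-1, 0, 0], 0],
    [170, [-1, 0, 0], 0],
    [170, [0, 0, 0], 0]
  ]
}}

```text
time: 32.2
tool_pos: [0.5555, -0.1352, 0.0791]
ee_rot: [3.139, -0.003, 0.095]
wrist_force: [5.3, -4.6, -1.9]
width: 0.0396
finger_force: 30.0
```

Emit:
{"name": "carry_out", "arguments": {
  "increments": [
    [170, [-1.5, 0, 0], 0],
    [170, [-0.5, 0, 0], 0],
    [170, [0, 0, 0], 0]
  ]
}}

```text
time: 32.5
tool_pos: [0.5553, -0.1352, 0.0791]
ee_rot: [3.139, -0.007, 0.095]
wrist_force: [9.2, -4.8, -5.8]
width: 0.0394
finger_force: 30.0
```

The catch moved 20 mm and met a hard stop, so it is shut. I'll release it and withdraw.

Emit:
{"name": "carry_out", "arguments": {
  "increments": [
    [170, [1.5, 0, 0], 0],
    [0, [0, 0, 0], 0],
    [0, [0, 0, 0], 0],
    [0, [0, 0, 0], 0],
    [0, [0, 0, 0], 0],
    [0, [0, 0, -15], 0],
    [0, [0, 0, -40], 0],
    [0, [0, 0, -40], 0]
  ]
}}

```text
time: 33.3
tool_pos: [0.5532, -0.1339, 0.1751]
ee_rot: [-3.141, 0.002, 0.095]
wrist_force: [0.6, 0.1, -0.1]
width: 0.0917
finger_force: 0.0
```

Emit:
{"name": "carry_out", "arguments": {
  "increments": [
    [0, [0, 0, -40], 0],
    [0, [-20, -20, 0], 0],
    [0, [-40, -25, 0], 0],
    [0, [-40, -25, 0], 0],
    [0, [-40, -25, 0], 0],
    [0, [-20, -10, 0], 0],
    [0, [0, 0, 0], 0]
  ]
}}

```text
time: 34.0
tool_pos: [0.3831, -0.0439, 0.2158]
ee_rot: [3.141, -0.003, 0.096]
wrist_force: [0.8, 0.2, -0.1]
width: 0.094
finger_force: 0.0
```

```bash
cat > m4.py <<'E'
from h import *
np.set_printoptions(precision=1,suppress=True)
im=robot.snapshot("scene"); cv2.imwrite("pics/g_scene.png",im); h=cv2.cvtColor(im,cv2.COLOR_BGR2HSV)
m=cv2.inRange(h[225:255,312:340],(0,140,90),(8,255,255)); n,l,s,c=cv2.connectedComponentsWithStats(m); i=1+np.argmax(s[1:,4]); print("tab now",s[i],c[i]+[312,225])
h0=cv2.cvtColor(cv2.imread("pics/e_scene.png"),cv2.COLOR_BGR2HSV); m=cv2.inRange(h0[225:255,312:340],(0,140,90),(8,255,255)); n,l,s,c=cv2.connectedComponentsWithStats(m); i=1+np.argmax(s[1:,4]); print("tab drawn",c[i]+[312,225])
print("pred shut/drawn",proj("scene",heat(81,75)),proj("scene",heat(101,75)))
# bottle cap & difference elsewhere from the first picture
d=cv2.absdiff(im,cv2.imread("pics/scene0.png")).max(2); print("other things moved? diff>60:",[(k,int((d[y0:y1,x0:x1]>60).sum())) for k,(x0,y0,x1,y1) in dict(flask=(240,335,290,405),dropper=(330,262,358,312),jar=(368,218,392,248),timer=(270,275,302,295),dish=(334,222,346,234)).items()])
o=robot.get_obs(); print(o["time"],o["tool_pos"],o["wrist_force"])
E
python3 m4.py
```

```text
tab now [ 0  7 16 16 87] [320.4 237.4]
tab drawn [318.3 234.1]
pred shut/drawn [325.  239.7] [318.7 238.8]
other things moved? diff>60: [('flask', 0), ('dropper', 85), ('jar', 0), ('timer', 36), ('dish', 0)]
34.05 [ 0.4 -0.   0.2] [0.9 0.2 0.7]
```

```bash
python3 - <<'E'
from h import *
for f in("e","g"):
    h=cv2.cvtColor(cv2.imread(f"pics/{f}_scene.png"),cv2.COLOR_BGR2HSV)[232:252,306:340]
    m=cv2.inRange(h,(0,150,100),(6,255,255)); n,l,s,c=cv2.connectedComponentsWithStats(m)
    print(f,[(s[i].tolist(),np.round(c[i]+[306,232],1).tolist()) for i in range(1,n) if s[i,4]>8])
    print((cv2.inRange(cv2.cvtColor(cv2.imread(f"pics/{f}_scene.png"),cv2.COLOR_BGR2HSV)[228:252,306:340],(0,150,100),(6,255,255))>0).astype(int).sum(0))
E
```

```text
e [([8, 1, 10, 13, 40], [317.7, 237.2])]
[ 0  0  0  3  3  4  3  1  4  5 10 11  6  6  5  5  2  4  2  2  0  0  0  0
  0  0  0  0  0  0  0  0  0  0]
g [([4, 1, 18, 14, 53], [320.9, 237.9])]
[ 0  0  0  1  4  4  2  1  3  3  3  4  4  3  1  4  6 11  7  6  4  3  0  0
  0  0  0  0  0  0  0  0  0  0]
```

The tab moved 6.5 px in the scene view, against 6.3 px predicted for full travel, so the catch is shut. I'll hand in the job.

```bash
python3 -c "
from bench import robot
print(robot.close_job())"
```

```text
the job is handed in; nothing more can be done
None
```

The job is handed in, but the hand-in call returned no verdict: the bottle stands upright on the worktop, the block is seated level under the lip, and the catch is shut to its hard stop after about 34 s.

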